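Fill the snack carousel and hold the square jar to the front

ROBOT

A 6-joint arm with a two-finger parallel gripper is mounted at the origin on the work surface. World frame = base frame: x ahead of the robot, y to its left, z up, the work surface at z = 0. Lengths are in m, angles in rad, forces in N, time in s.
With the tool pointing down it reaches from about 0.25 to 0.725 m from the base axis. Payload 4 kg.
Tool frame: the origin (TCP) lies on the centre line of the jaws, within the pads' length; the fingertips stand 17 mm ahead of it and the grasp point (between the pads) lies 2 mm behind it; z points along the fingers, x is the direction in which the jaws open and shut, and the axes are right-handed (so a half turn about z gives the same grasp; the last joint's range is limited). The gripper opens to 85 mm and grips with 20 to 120 N. Pads are 22 mm wide; open, the fingers measure 114 mm over their backs; the gripper's body (76 mm by 85 mm) begins 54 mm behind the grasp point. The pads swing forward as they close: fully open they stand 13 mm farther back than shut.
Start: joints at [1.31, 0.241, 0.005, 1.335, 0, 1.571], TCP at [0.129, 0.483, 0.248] pointing down, gripper open.
Joint ranges: [-2.72, 2.72], [-1.05, 1.87], [-1.09, 1.28], [-1.99, 2.15], [-1.42, 1.44], [-3.14, 3.14]. Speed limits (rad/s): [2.79, 2.79, 3.14, 3.14, 3.14, 3.14].

INTERFACE

Orientations are given as a unit quaternion [x, y, z, w].
In Python, from workcell import bot gives the robot as it stands.
- The arm moves only by the tool jog_arm, never from a script. Its arguments are lists of equal length, an entry for each row: "jaw": the closure, from 0 (fully open) to 1 (shut); "linear": the shift along the tool's x, y, z in m, a list of three; "delta_rot": the turn, a rotation vector about the tool's x, y, z in degrees, a list of three. A call has exactly 8 rows; each row is the pose to reach, as a shift and turn from the pose commanded when the call began, along the tool's axes at that moment; what a row does not reach only later rows make up. A row lasts 1/12 s, in which the tool goes at most 41.7 mm and 7.16 degrees, less where a joint would pass 70% of its speed; a pose out of reach is approached as far as the arm can. A call with a gripper value outside its range is refused whole. The fingers move at their own pace and stop on an object; the grip force is fixed at half the most. Time passes only in rows, so rows that repeat a pose let the fingers close, or fill a call up. It gives the time, the measured TCP pose, the force and the opening at its end, in the units of the state.
- bot.get_obs(): the state, without advancing time (a new reading comes with each control period).
- bot.camera(name): name is "side" or "top" or "wrist"; returns (picture, depth): 420x560x3 uint8, red, green, blue; 420x560 float32, m along the optical axis (not along the pixel's ray), 0 where there is no reading.
- bot.calibration(name): a dict with "fovy" (degrees; the focal length in pixels is half the picture's height over the tangent of half this angle, whatever the lens; pixels are square), "cx", "cy" (the principal point, pixels), "k1" (the pictures are not rectified: a ray, as slopes to the right and down, at radius r is drawn at 1 + k1 r^2 times it, then the intrinsics apply), "origin" and "orientation" of the camera in the world. Camera axes: x right, y down, z forward; pixel columns grow to the right and rows downward; lengths in m; the calibration is good to about 2 mm. A picture is of the moment at which its call begins: read the wrist's pose just before it. calibration takes no time and is no camera call; for the wrist camera it gives the pose at the moment of the call.
- bot.job_done(): hands the job in, once; it reports no verdict.
The state is a dict: "clock": time; "joint_pos": joint angles; "joint_vel": joint speeds; "tau": joint torques, N m; "eef_pos": TCP position; "tool_rot": TCP orientation; "ft_force": force on the tool from outside, world axes, zero at the start; "ft_torque": the same for the moment, N m; "grip_width": finger opening in m.
Only numpy, scipy, OpenCV 4.12 (cv2) and the standard library are available. Lean on these libraries where they do the work, as an engineer would, in place of code of your own. Each camera call takes 0.05 s, during which the arm holds its last target.

TASK

Tip all four walnuts from the little handled tray into the open bowl in the middle of the snack carousel and set the empty tray back down flat on the table. Then turn the carousel until the square jar, the one with the tall knob, stands in line with the brass tongue that marks the front, and finish while still holding the carousel still there with the gripper: do not let go. Leave the other things on the table and the green start button alone.

Things in the scene. Friction and masses are not known exactly. Their poses are not given: they have to be found in the camera images.
- tray_grip (a point): Grip point of the loose aluminium tray (0.18 kg): centre line of its dark wooden handle, a bar along the tray's x, 14 mm wide (y), 18 mm high, 75 mm above the tray's underside at mid-height. From this point the bar runs 28 mm towards the lip and 46 mm to the upright on the back wall; below it is open. Axes are the tray's: z up, -x towards the pouring lip.
- tray_lip (a point): Middle of the tray's pouring lip edge: from the grip point 64 mm towards the tray's -x and 61 mm down. The tray is 112 mm long, 74 mm wide, side and back walls 36 mm high; this end has no wall, only the floor sloping up to the lip at 18 degrees. Held level the nuts stay in; tipped lip-down by 45 degrees they roll out over it. Axes as the tray.
- walnut1_center (a point): Centre of walnut 1 of 4: a loose round nut, 28 mm across, 12 g, that rolls easily; it starts in the tray.
- walnut2_center (a point): Centre of walnut 2 of 4: a loose round nut, 28 mm across, 12 g, that rolls easily; it starts in the tray.
- walnut3_center (a point): Centre of walnut 3 of 4: a loose round nut, 28 mm across, 12 g, that rolls easily; it starts in the tray.
- walnut4_center (a point): Centre of walnut 4 of 4: a loose round nut, 28 mm across, 12 g, that rolls easily; it starts in the tray.
- turntable: Turning part of the snack carousel: wooden disc 272 mm across, top 24 mm above the table, turns either way without end, stays where left (friction 0.12 N m). Origin on its axis at table height; the square jar is on its -x axis. Fixed on it: a bowl at the centre and, 105 mm out, five round jars (tops 66 mm up) and one square jar (50 mm wide, top 79 mm up) with a tall knob.
- bowl_center (a point): Middle of the open bowl on the carousel's axis, 50 mm above the table. The bowl's rim is 128 mm across outside (120 inside), 72 mm above the table; its inner floor is about 76 mm across, 29 mm above the table.
- square_jar_knob (a point): Centre line of the square jar's wooden knob, 100 mm above the table: an upright round post 18 mm across from 79 to 115 mm above the table. It moves with the turntable, 105 mm from the axis.
- front_spot (a point): Where the knob must come: fixed point 105 mm from the carousel's axis, 100 mm above the table, straight above the brass tongue (18 mm wide, 8 mm high, with a round end 30 mm across, 10 mm high, that sticks out to 190 mm from the axis) on the carousel's fixed foot.
- bangle: Pale jade bangle lying flat, 74 mm across, 9 mm high; origin centre of its underside. Bystander.
- coaster: Round rosewood coaster, 94 mm across, 8 mm thick; origin centre of its underside. Bystander.
- tea_bowl: Gold-rimmed white porcelain tea bowl, 92 mm across, 56 mm high; origin centre of its underside. Bystander.
- hair_claw: Pink plastic hair claw, 62 mm long (x), about 50 mm wide and 48 mm high; origin centre of its underside. Bystander.
- tile_a: Mahjong tile lying flat, 26 x 36 x 21 mm; origin centre of its underside. Bystander.
- tile_b: Mahjong tile lying flat, 26 x 36 x 21 mm; origin centre of its underside. Bystander.
- green_button (a joint): Round green push button, 40 mm across, nearly flush at the right-hand table edge (-y side); 0 = up, 0.003 m = pressed. Leave it alone.
Things that resemble listed ones, but are neither listed nor needed, are in the scene too. Leave any blue or red look-alike of the part that bears tray_grip alone.

How it is judged:
By the outcome, as a careful person would: the job done as asked, in the order asked, and still so for the second after the job is handed in, while the arm keeps its last pose, push and grip.
It also fails if it takes over 72 s, if anything falls off the work surface, if the arm or the gripper's body presses on something with over 40 N, if the wrist force passes 120 N, or if a joint passes its speed limit or range.

## Working session

There is one attempt and no reset: what is moved stays moved. The work goes in short steps, Python scripts to look and compute and a tool call to move; the robot and the scene stay as the last step left them, time stands still between calls to the robot, and variables do not carry over. Pictures are saved under pics/ and viewed, and the job is handed in when it is done.

Besides the shell and the picture viewer there is one more tool, called after "Emit:" by a JSON object that holds its "api" and its "payload", one argument or row to a line. jog_arm: Moves the arm, as the interface text tells. Its arguments: {"type":"object","properties":{"jaw":{"type":"array","items":{"type":"number"}},"linear":{"type":"array","items":{"type":"array","items":{"type":"number"}}},"delta_rot":{"type":"array","items":{"type":"array","items":{"type":"number"}}}},"required":["jaw","linear","delta_rot"]}

```bash
mkdir -p pics; ls; python3 - <<'E'
from workcell import bot
import cv2,json
print(bot.get_obs())
for n in ("side","top","wrist"):
    c=bot.calibration(n);print(n,c)
    p,d=bot.camera(n)
    cv2.imwrite(f"pics/{n}0.png",cv2.cvtColor(p,cv2.COLOR_RGB2BGR))
    import numpy as np; np.save(f"{n}0.npy",d)
E
```

```text
pics
{'clock': 0.0, 'joint_pos': array([ 1.30999789e+00,  2.41454378e-01,  3.75299422e-03,  1.33518395e+00,
       -1.67906872e-05,  1.57079767e+00]), 'joint_vel': array([ 0.00047935, -0.00013686,  0.00130194,  0.00034849, -0.00100491,
        0.00158173]), 'tau': array([-9.76553274e-04, -3.72316039e+01,  2.52408582e+01,  1.68519525e-02,
       -1.57687555e-05,  8.42761295e-06]), 'eef_pos': array([0.12878196, 0.48253368, 0.24740321]), 'tool_rot': array([ 7.93048542e-01,  6.09157549e-01, -8.23227982e-04,  6.42926930e-04]), 'ft_force': array([-0.22464691,  0.37759004,  1.50741399]), 'ft_torque': array([-0.00981218,  0.04173508,  0.01774086]), 'grip_width': 0.08512911331408624}
side {'fovy': 55.95231234816426, 'cx': 281.87585172672556, 'cy': 209.90406098730907, 'k1': 0.018769204793391066, 'origin': array([-0.08554309, -0.70471116,  0.89071377]), 'orientation': array([ 0.8677136 , -0.29465893,  0.13260885, -0.37770903])}
top {'fovy': 45.391367511019965, 'cx': 276.191460699148, 'cy': 213.34787927497482, 'k1': -0.06956979794415498, 'origin': array([ 0.37294925, -0.03128034,  1.56419742]), 'orientation': array([ 0.71400786, -0.69960134,  0.02288836, -0.01506194])}
wrist {'fovy': 66.35525581776253, 'cx': 279.0252512638685, 'cy': 205.1715671550954, 'k1': -0.05175607092542732, 'origin': array([0.04683747, 0.50346468, 0.37284122]), 'orientation': array([0.78215791, 0.60048082, 0.1001841 , 0.13272124])}
```

View pics/top0.png

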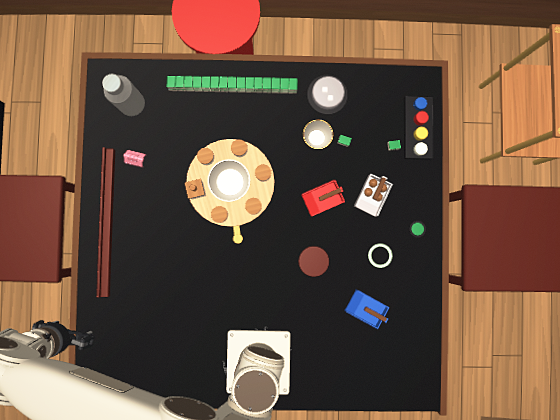

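View pics/side0.png

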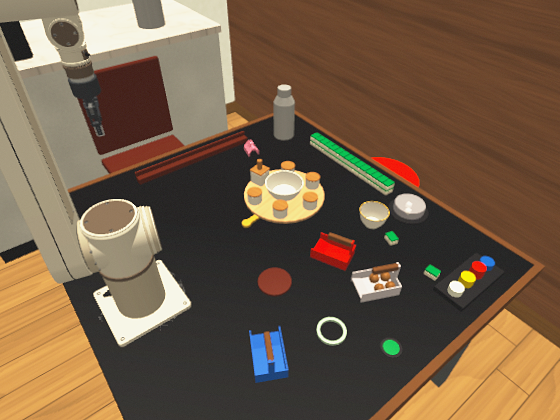

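View pics/wrist0.png

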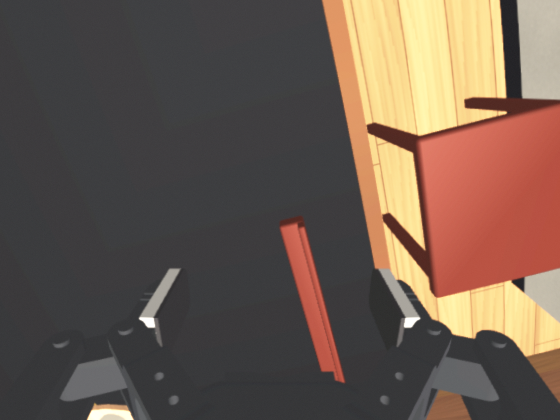

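The top view shows these tray candidates: the aluminium one with nuts at (373,195), an empty red one at (323,198) and an empty blue one at (368,310). I choose the aluminium one. The carousel is at (230,181), the tongue end at (238,237), and the square jar at (194,188).

```bash
cat > h.py <<'E'
import numpy as np, cv2
from scipy.spatial.transform import Rotation as R
def K(c):
    f=210/np.tan(np.radians(c['fovy'])/2)
    return f
def rays(c,uv):
    f=K(c); uv=np.atleast_2d(np.asarray(uv,float))
    d=np.stack([(uv[:,0]-c['cx'])/f,(uv[:,1]-c['cy'])/f],1)
    s=d.copy()
    for _ in range(20):
        r2=(s**2).sum(1,keepdims=True); s=d/(1+c['k1']*r2)
    v=np.c_[s,np.ones(len(s))]
    return c['origin'],R.from_quat(c['orientation']).apply(v)
def onz(c,uv,z):
    o,v=rays(c,uv); t=(z-o[2])/v[:,2]
    return o+v*t[:,None]
def proj(c,P):
    s=R.from_quat(c['orientation']).inv().apply(np.atleast_2d(P)-c['origin'])
    s=s[:,:2]/s[:,2:]; r2=(s**2).sum(1,keepdims=True)
    return s*(1+c['k1']*r2)*K(c)+[c['cx'],c['cy']]
def cloud(c,d):
    vv,uu=np.mgrid[0:420,0:560]
    o,v=rays(c,np.c_[uu.ravel(),vv.ravel()])
    return (o+v*d.ravel()[:,None]).reshape(420,560,3)
def tri(c1,u1,c2,u2):
    o1,v1=rays(c1,u1);o2,v2=rays(c2,u2);v1=v1[0];v2=v2[0]
    t=np.linalg.lstsq(np.c_[v1,-v2],o2-o1,rcond=None)[0]
    a=o1+v1*t[0];b=o2+v2*t[1];return (a+b)/2,np.linalg.norm(a-b)
E
python3 - <<'E'
import cv2
t=cv2.imread('pics/top0.png');s=cv2.imread('pics/side0.png')
cv2.imwrite('pics/ct.png',cv2.resize(t[165:225,340:420],None,fx=9,fy=9,interpolation=2))
cv2.imwrite('pics/cc.png',cv2.resize(t[130:250,175:285],None,fx=5,fy=5,interpolation=2))
cv2.imwrite('pics/cs.png',cv2.resize(s[150:310,235:415],None,fx=3.7,fy=3.7,interpolation=2))
E
```

```text
(no output)
```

View pics/ct.png

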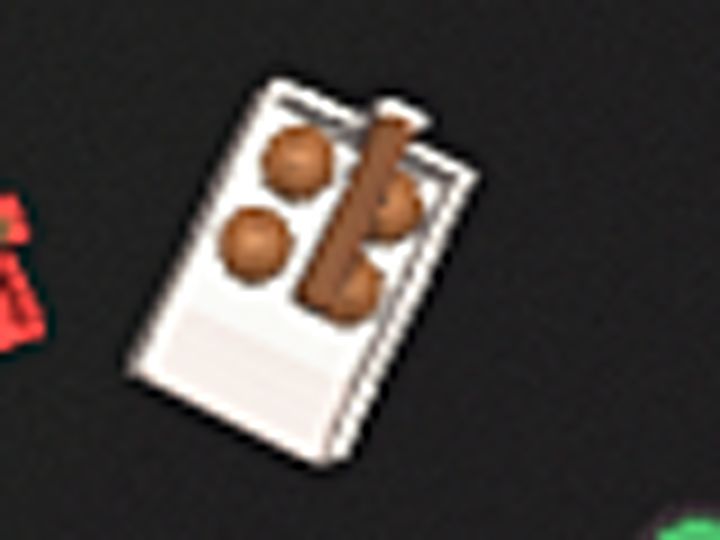

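View pics/cc.png

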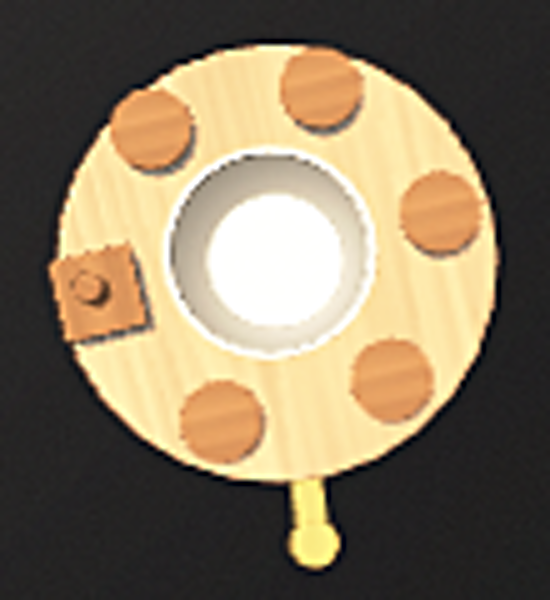

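View pics/cs.png

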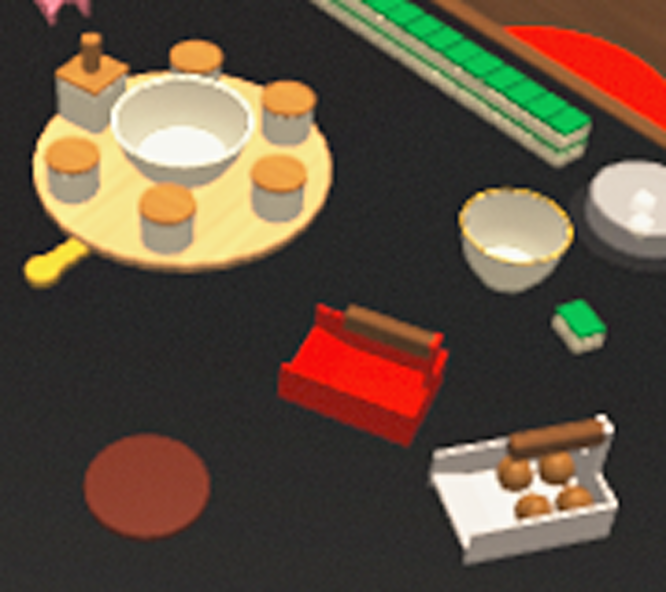

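The crop confirms it: pale tray, dark handle from about (384,178) to (375,198), four nuts inside, lip to the lower left. I'll measure next.

```bash
cat > m1.py <<'E'
from h import *
from workcell import bot
ct,cs=bot.calibration('top'),bot.calibration('side')
d=np.load('top0.npy');P=cloud(ct,d)
img=cv2.imread('pics/top0.png');hsv=cv2.cvtColor(img,cv2.COLOR_BGR2HSV)
# tray handle
sub=np.zeros((420,560),bool);sub[165:225,345:410]=1
m=sub&(P[...,2]>0.068)&(P[...,2]<.11)&(d>0)
q=P[m];print('handle n',len(q),'z',np.percentile(q[:,2],[5,50,95]))
mu=q[:,:2].mean(0);u,s,vt=np.linalg.svd(q[:,:2]-mu);ax=vt[0]
if ax[0]>0:ax=-ax
t=(q[:,:2]-mu)@ax;print('mean',mu,'axis -x',ax,'ext',t.min(),t.max())
print('hand px',onz(ct,[(383.9,178.3),(375.3,198.3)],.084))
# tray bottom corners (floor outlines)
print('lip', onz(ct,[(354.8,206),(376,216.2)],.014), 'backtop',onz(ct,[(370.5,174),(393,184.5)],.036))
# side handle: ends
sx=lambda x,y:(235+x/3.7,150+y/3.7)
print('tri free end',tri(ct,(375.3,198.3),cs,sx(515,440)),'back end',tri(ct,(383.9,178.3),cs,sx(600,425)))
# carousel: bowl rim/disc/tongue/knob
y=cv2.inRange(hsv,(15,30,120),(32,160,255));
tong=(cv2.inRange(hsv,(22,110,150),(34,255,255))>0);tong[:226]=0;tong[:,:225]=0;tong[246:]=0;tong[:,250:]=0
yy,xx=np.nonzero(tong);print('tongue px',len(xx),xx.mean(),yy.mean(),yy.max())
bm=cv2.inRange(hsv,(0,0,90),(179,60,255));
b2=np.zeros_like(bm);b2[140:225,190:270]=bm[140:225,190:270]
cn=max(cv2.findContours(b2,0,1)[0],key=cv2.contourArea)
(e,ax2,_)=cv2.fitEllipse(cn);print('bowl ell',e,ax2,onz(ct,[e],.072))
dm=np.zeros((420,560),np.uint8);dd=(P[...,2]>.015)&(d>0);dm[125:232,175:285]=dd[125:232,175:285]*255
cn=max(cv2.findContours(dm,0,1)[0],key=cv2.contourArea);(e,r)=cv2.minEnclosingCircle(cn);el=cv2.fitEllipse(cn);print('disc',e,r,el,onz(ct,[e,el[0]],.024))
print('tongue end c',onz(ct,[(175+314/5,130+543/5)],.010),'knob top',onz(ct,[(175+91/5,130+285/5)],.115))
print('knob tri',tri(ct,(175+91/5,130+285/5),cs,sx(92,40)))
print('jar top corners',onz(ct,[(175+a/5,130+b/5) for a,b in [(50,262),(130,245),(148,323),(68,340)]],.079))
E
python3 m1.py
```

```text
handle n 132 z [0.07509428 0.08411023 0.08942724]
mean [ 0.53521103 -0.35049855] axis -x [-0.90911037  0.41655532] ext -0.037383953944942656 0.03576635647125976
hand px [[ 0.5639137  -0.36585739  0.084     ]
 [ 0.50351943 -0.34049591  0.084     ]]
lip [[ 0.48430992 -0.29122058  0.014     ]
 [ 0.45395747 -0.35781873  0.014     ]] backtop [[ 0.58243873 -0.33504869  0.036     ]
 [ 0.55157859 -0.40510179  0.036     ]]
tri free end (array([ 0.50415634, -0.34116785,  0.08376968]), np.float64(0.0017168605444831443)) back end (array([ 0.56479948, -0.36711303,  0.08056012]), np.float64(0.0012624050303642823))
tongue px 105 237.05714285714285 234.56190476190477 242
bowl ell (228.38723754882812, 179.96224975585938) (41.81360626220703, 42.37603759765625) [[0.55016049 0.09774681 0.072     ]]
disc (229.46534729003906, 182.48594665527344) 44.60408020019531 ((229.84185791015625, 182.22964477539062), (86.60296630859375, 87.53732299804688), 85.95630645751953) [[0.54811155 0.09837171 0.024     ]
 [0.54892919 0.09723203 0.024     ]]
tongue end c [[0.37603209 0.06941673 0.01      ]] knob top [[0.52247611 0.19555889 0.115     ]]
knob tri (array([0.52371811, 0.1959657 , 0.10947631]), np.float64(0.0016263575806848038))
jar top corners [[0.53943759 0.22603992 0.079     ]
 [0.55054961 0.17868712 0.079     ]
 [0.50422457 0.16663133 0.079     ]
 [0.49313673 0.21389091 0.079     ]]
```

```bash
cat >> h.py <<'E'
def Rdown(yaw_deg,tilt=0):
    # tool z down, tool x at yaw; then tilt about tool x
    a=np.radians(yaw_deg);x=np.array([np.cos(a),np.sin(a),0]);z=np.array([0,0,-1.]);y=np.cross(z,x)
    return R.from_matrix(np.c_[x,y,z])*R.from_rotvec([np.radians(tilt),0,0])
def togo(o,p,Rt):
    r=R.from_quat(o['tool_rot'])
    return np.round(r.inv().apply(np.array(p)-o['eef_pos'])*1000,1), np.round(np.degrees((r.inv()*Rt).as_rotvec()),2)
E
python3 - <<'E'
from h import *
from workcell import bot
o=bot.get_obs();print(togo(o,(.528,-.35,.25),Rdown(65.6)), Rdown(75).as_quat())
E
```

```text
(array([-701.6,  600.4,   -1.2]), array([0.01, 0.1 , 9.46])) [0.79335334 0.60876143 0.         0.        ]
```

Emit:
{"api": "jog_arm", "payload": {
  "jaw": [0, 0, 0, 0, 0, 0, 0, 0],
  "linear": [
    [-0.7016, 0.6004, 0],
    [-0.7016, 0.6004, 0],
    [-0.7016, 0.6004, 0],
    [-0.7016, 0.6004, 0],
    [-0.7016, 0.6004, 0],
    [-0.7016, 0.6004, 0],
    [-0.7016, 0.6004, 0],
    [-0.7016, 0.6004, 0]
  ],
  "delta_rot": [
    [0, 0, 9.5],
    [0, 0, 9.5],
    [0, 0, 9.5],
    [0, 0, 9.5],
    [0, 0, 9.5],
    [0, 0, 9.5],
    [0, 0, 9.5],
    [0, 0, 9.5]
  ]
}}

```text
clock: 0.82
eef_pos: [0.2731, 0.1806, 0.2483]
tool_rot: [0.84, 0.542, 0.0, 0.0]
ft_force: [1.7, -0.1, -0.4]
grip_width: 0.0853
```

```bash
cat > go.py <<'E'
import sys
from h import *
from workcell import bot
o=bot.get_obs();a=[float(x) for x in sys.argv[1:]]
print(o['clock'],o['eef_pos'].round(4),'F',o['ft_force'].round(1),'w',round(o['grip_width'],4),'j',o['joint_pos'].round(2))
if a: print(*togo(o,a[:3],Rdown(a[3],a[4] if len(a)>4 else 0)))
E
python3 go.py .528 -.35 .25 65.6
```

```text
0.8167 [0.2731 0.1806 0.2483] F [ 1.7 -0.1 -0.4] w 0.0853 j [ 0.58 -0.11 -0.37  1.3  -0.    1.01]
[-378.1  451.2   -1.7] [ 0.02 -0.02  0.02]
```

Emit:
{"api": "jog_arm", "payload": {
  "jaw": [0, 0, 0, 0, 0, 0, 0, 0],
  "linear": [
    [-0.378, 0.451, 0],
    [-0.378, 0.451, 0],
    [-0.378, 0.451, 0],
    [-0.378, 0.451, 0],
    [-0.378, 0.451, 0],
    [-0.378, 0.451, 0],
    [-0.378, 0.451, 0],
    [-0.378, 0.451, 0]
  ],
  "delta_rot": [
    [0, 0, 0],
    [0, 0, 0],
    [0, 0, 0],
    [0, 0, 0],
    [0, 0, 0],
    [0, 0, 0],
    [0, 0, 0],
    [0, 0, 0]
  ]
}}

```text
clock: 1.48
eef_pos: [0.4172, -0.1204, 0.2482]
tool_rot: [0.841, 0.541, 0.0, -0.0]
ft_force: [-0.3, 0.4, 0.3]
grip_width: 0.0856
```

```bash
python3 go.py .528 -.35 .25 65.6
```

```text
1.4833 [ 0.4172 -0.1204  0.2482] F [-0.3  0.4  0.3] w 0.0856 j [-0.28  0.11 -0.15  1.31  0.    0.15]
[-163.   196.1   -1.9] [-0.   -0.02 -0.09]
```

Emit:
{"api": "jog_arm", "payload": {
  "jaw": [0, 0, 0, 0, 0, 0, 0, 0],
  "linear": [
    [-0.163, 0.196, 0],
    [-0.163, 0.196, 0],
    [-0.163, 0.196, 0],
    [-0.163, 0.196, 0],
    [-0.163, 0.196, 0],
    [-0.163, 0.196, 0],
    [-0.163, 0.196, 0],
    [-0.163, 0.196, 0]
  ],
  "delta_rot": [
    [0, 0, 0],
    [0, 0, 0],
    [0, 0, 0],
    [0, 0, 0],
    [0, 0, 0],
    [0, 0, 0],
    [0, 0, 0],
    [0, 0, 0]
  ]
}}

```text
clock: 2.15
eef_pos: [0.528, -0.3498, 0.2454]
tool_rot: [0.842, 0.54, -0.001, -0.002]
ft_force: [0.3, 0.9, 0.3]
grip_width: 0.0851
```

```bash
cat > snap.py <<'E'
import sys
from h import *
from workcell import bot
n,f=sys.argv[1:3]
c=bot.calibration(n);p,d=bot.camera(n)
cv2.imwrite(f"pics/{f}.png",cv2.cvtColor(p,cv2.COLOR_RGB2BGR));np.savez(f,d=d,**c)
E
python3 go.py .528 -.35 .25 65.6; python3 snap.py wrist w1
```

```text
2.15 [ 0.528  -0.3498  0.2454] F [0.3 0.9 0.3] w 0.0851 j [-0.59  0.52  0.41  1.46 -0.   -0.16]
[-0.2  0.1 -4.6] [-0.2  -0.03 -0.21]
```

View pics/w1.png

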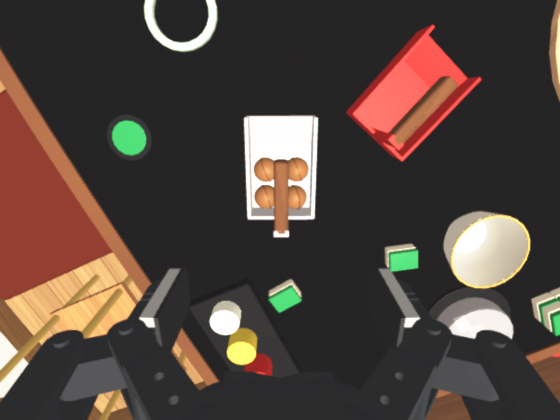

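The wrist view shows the tray centred. The handle's free end is at (281,162), its back end at about (281,232), and the lip runs along row 117.

```bash
cat > m2.py <<'E'
from h import *
Z=np.load('w1.npz');c={k:Z[k] if Z[k].ndim else float(Z[k]) for k in Z.files};d=c['d']
P=cloud(c,d);sub=np.zeros((420,560),bool);sub[150:245,265:298]=1
m=sub&(P[...,2]>.079)&(d>0);q=P[m]
print(len(q),np.percentile(q[:,2],[5,50,95]))
L=np.array([-.911,.413])
mu=q[:,:2].mean(0);ax=np.linalg.svd(q[:,:2]-mu)[2][0];ax*=-np.sign(ax[0]);t=(q[:,:2]-mu)@ax
print(mu,ax,np.degrees(np.arctan2(ax[1],ax[0])),np.percentile(t,[1,99]))
f=onz(c,[(281,162),(281.5,225)],.084);print(f)
l=onz(c,[(246,117),(317,117)],.014);print('lip',l,l.mean(0), np.linalg.norm(l[0]-l[1]))
e=l[1]-l[0];print('lip normal yaw',np.degrees(np.arctan2(e[1],e[0])))
E
python3 m2.py
```

```text
1104 [0.08163847 0.08368957 0.08499693]
[ 0.53594361 -0.35280713] [-0.91252549  0.40901984] 155.85672254654784 [-0.03776847  0.03476453]
[[ 0.50392409 -0.33828701  0.084     ]
 [ 0.56006512 -0.36340696  0.084     ]]
lip [[ 0.45628696 -0.3575776   0.014     ]
 [ 0.48823129 -0.28798413  0.014     ]] [ 0.47225912 -0.32278087  0.014     ] 0.0765747483021124
lip normal yaw 65.34424359206956
```

Emit:
{"api": "jog_arm", "payload": {
  "jaw": [0, 0, 0, 0, 0, 0, 0, 0],
  "linear": [
    [0, 0, 0.035],
    [0, 0, 0.07],
    [0, 0, 0.1],
    [0, 0, 0.13],
    [0, 0, 0.15],
    [0, 0, 0.165],
    [0, 0, 0.172],
    [0, 0, 0.172]
  ],
  "delta_rot": [
    [0, 0, 0],
    [0, 0, 0],
    [0, 0, 0],
    [0, 0, 0],
    [0, 0, 0],
    [0, 0, 0],
    [0, 0, 0],
    [0, 0, 0]
  ]
}}

```text
clock: 2.87
eef_pos: [0.5266, -0.3453, 0.0753]
tool_rot: [0.84, 0.542, -0.001, -0.002]
ft_force: [0.7, -0.5, -0.0]
grip_width: 0.0854
```

```bash
python3 go.py .528 -.35 .073 65.7; python3 snap.py wrist w2
```

```text
2.8667 [ 0.5266 -0.3453  0.0753] F [ 0.7 -0.5 -0. ] w 0.0854 j [-0.58  0.61  0.11  1.07  0.   -0.16]
[-3.7  3.2  2.3] [-0.2  -0.04 -0.05]
```

View pics/w2.png

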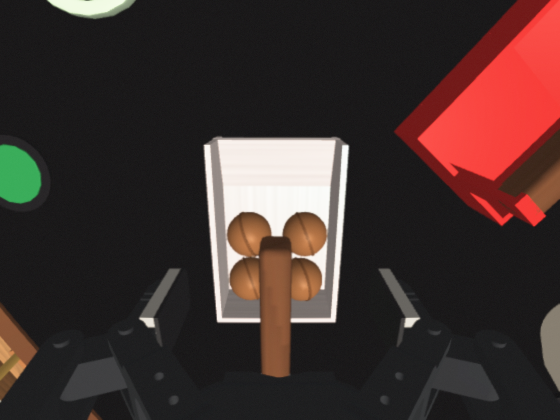

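Emit:
{"api": "jog_arm", "payload": {
  "jaw": [0, 0, 0, 0.3, 0.6, 1, 1, 1],
  "linear": [
    [-0.0035, 0.003, 0.002],
    [-0.0035, 0.003, 0.002],
    [-0.0035, 0.003, 0.002],
    [-0.0035, 0.003, 0.002],
    [-0.0035, 0.003, 0.002],
    [-0.0035, 0.003, 0.002],
    [-0.0035, 0.003, 0.002],
    [-0.0035, 0.003, 0.002]
  ],
  "delta_rot": [
    [0, 0, 0],
    [0, 0, 0],
    [0, 0, 0],
    [0, 0, 0],
    [0, 0, 0],
    [0, 0, 0],
    [0, 0, 0],
    [0, 0, 0]
  ]
}}

```text
clock: 3.58
eef_pos: [0.5292, -0.3521, 0.0743]
tool_rot: [0.841, 0.541, -0.0, -0.0]
ft_force: [-0.3, -0.1, 0.0]
grip_width: 0.0253
```

Emit:
{"api": "jog_arm", "payload": {
  "jaw": [1, 1, 1, 1, 1, 1, 1, 1],
  "linear": [
    [0, 0, 0],
    [0, 0, 0],
    [0, 0, 0],
    [0, 0, 0],
    [0, 0, 0],
    [0, 0, 0],
    [0, 0, 0],
    [0, 0, 0]
  ],
  "delta_rot": [
    [0, 0, 0],
    [0, 0, 0],
    [0, 0, 0],
    [0, 0, 0],
    [0, 0, 0],
    [0, 0, 0],
    [0, 0, 0],
    [0, 0, 0]
  ]
}}

```text
clock: 4.25
eef_pos: [0.5291, -0.352, 0.074]
tool_rot: [0.841, 0.541, -0.0, -0.0]
ft_force: [-0.9, -0.6, -2.2]
grip_width: 0.0128
```

```bash
python3 go.py .528 -.35 .073 65.7
```

```text
4.25 [ 0.5291 -0.352   0.074 ] F [-0.9 -0.6 -2.2] w 0.0128 j [-0.59  0.62  0.13  1.07 -0.   -0.16]
[ 1.4 -1.8  1. ] [-0.03  0.01 -0.15]
```

Emit:
{"api": "jog_arm", "payload": {
  "jaw": [1, 1, 1, 1, 1, 1, 1, 1],
  "linear": [
    [0, 0, -0.005],
    [0, 0, -0.015],
    [0, 0, -0.032],
    [0, 0, -0.054],
    [0, 0, -0.078],
    [0, 0, -0.1],
    [0, 0, -0.115],
    [0, 0, -0.12]
  ],
  "delta_rot": [
    [0, 0, 0],
    [0, 0, 0],
    [0, 0, 0],
    [0, 0, 0],
    [0, 0, 0],
    [0, 0, 0],
    [0, 0, 0],
    [0, 0, 0]
  ]
}}

```text
clock: 4.92
eef_pos: [0.5308, -0.3531, 0.1991]
tool_rot: [0.841, 0.541, 0.001, 0.003]
ft_force: [0.7, -0.3, -2.3]
grip_width: 0.013
```

```bash
python3 go.py .637 .113 .194 100; python3 snap.py wrist w3
```

```text
4.9167 [ 0.5308 -0.3531  0.1991] F [ 0.7 -0.3 -2.3] w 0.013 j [-0.59  0.53  0.31  1.34 -0.   -0.16]
[468.3 -96.2   3.9] [  0.38   0.19 -34.44]
```

View pics/w3.png

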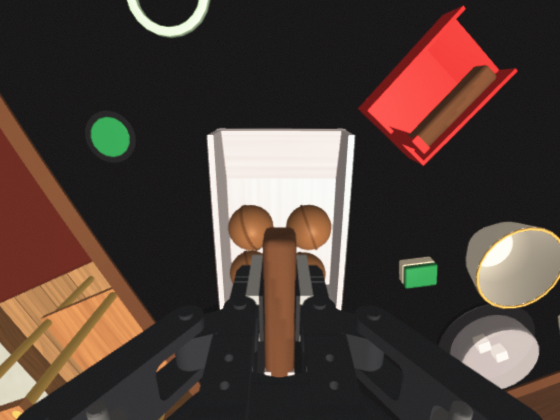

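Emit:
{"api": "jog_arm", "payload": {
  "jaw": [1, 1, 1, 1, 1, 1, 1, 1],
  "linear": [
    [0.0049, -0.001, 0],
    [0.0147, -0.003, 0],
    [0.0294, -0.006, 0],
    [0.048, -0.0099, 0],
    [0.0696, -0.0143, 0],
    [0.0931, -0.0191, 0],
    [0.1176, -0.0242, 0],
    [0.143, -0.0294, 0]
  ],
  "delta_rot": [
    [0, 0, -0.4],
    [0, 0, -1.1],
    [0, 0, -2.2],
    [0, 0, -3.5],
    [0, 0, -5.1],
    [0, 0, -6.8],
    [0, 0, -8.6],
    [0, 0, -10.5]
  ]
}}

```text
clock: 5.63
eef_pos: [0.5611, -0.2068, 0.1928]
tool_rot: [0.787, 0.617, -0.001, -0.001]
ft_force: [0.3, 0.8, -3.0]
grip_width: 0.013
```

```bash
python3 go.py .637 .113 .198 100
```

```text
5.6333 [ 0.5611 -0.2068  0.1928] F [ 0.3  0.8 -3. ] w 0.013 j [-0.35  0.46  0.18  1.29  0.   -0.11]
[328.7  -2.3  -4.9] [ -0.16  -0.08 -23.76]
```

Emit:
{"api": "jog_arm", "payload": {
  "jaw": [1, 1, 1, 1, 1, 1, 1, 1],
  "linear": [
    [0.026, 0, 0],
    [0.052, 0, -0.001],
    [0.078, 0, -0.001],
    [0.104, -0.001, -0.002],
    [0.13, -0.001, -0.002],
    [0.156, -0.001, -0.003],
    [0.182, -0.001, -0.003],
    [0.208, -0.001, -0.003]
  ],
  "delta_rot": [
    [0, 0, -1.9],
    [0, 0, -3.8],
    [0, 0, -5.6],
    [0, 0, -7.5],
    [0, 0, -9.4],
    [0, 0, -11.3],
    [0, 0, -13.1],
    [0, 0, -15]
  ]
}}

```text
clock: 6.3
eef_pos: [0.6097, -0.0046, 0.196]
tool_rot: [0.699, 0.715, -0.001, -0.001]
ft_force: [0.0, -0.3, -2.5]
grip_width: 0.0129
```

```bash
python3 go.py .637 .113 .198 100
```

```text
6.3 [ 0.6097 -0.0046  0.196 ] F [ 0.  -0.3 -2.5] w 0.0129 j [-0.01  0.49  0.23  1.31  0.   -0.03]
[116.9  29.9  -2. ] [-0.16 -0.05 -8.72]
```

Emit:
{"api": "jog_arm", "payload": {
  "jaw": [1, 1, 1, 1, 1, 1, 1, 1],
  "linear": [
    [0.0222, 0.0057, 0],
    [0.0427, 0.0109, 0],
    [0.0608, 0.0155, -0.001],
    [0.0772, 0.0197, -0.001],
    [0.0924, 0.0236, -0.001],
    [0.104, 0.0266, -0.002],
    [0.1122, 0.0287, -0.002],
    [0.1169, 0.0299, -0.002]
  ],
  "delta_rot": [
    [0, 0, -1.7],
    [0, 0, -3.2],
    [0, 0, -4.5],
    [0, 0, -5.8],
    [0, 0, -6.9],
    [0, 0, -7.7],
    [0, 0, -8.4],
    [0, 0, -8.7]
  ]
}}

```text
clock: 6.97
eef_pos: [0.6384, 0.1114, 0.1988]
tool_rot: [0.644, 0.765, -0.0, -0.0]
ft_force: [0.4, -0.3, -2.5]
grip_width: 0.0132
```

```bash
python3 go.py .637 .113 .198 100;  python3 snap.py wrist w4;python3 snap.py top t4
```

```text
6.9667 [0.6384 0.1114 0.1988] F [ 0.4 -0.3 -2.5] w 0.0132 j [0.17 0.56 0.36 1.37 0.   0.  ]
[ 1.8 -1.1  0.8] [-0.04 -0.01 -0.12]
```

View pics/w4.png

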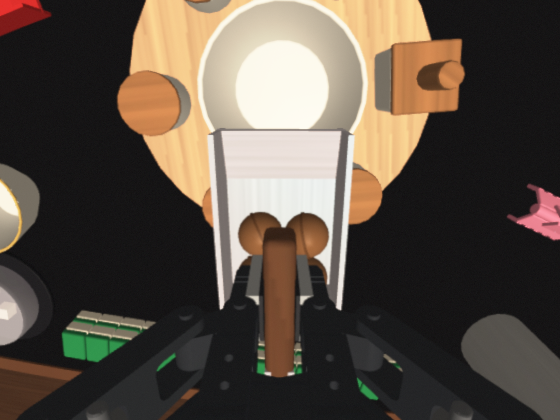

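View pics/t4.png

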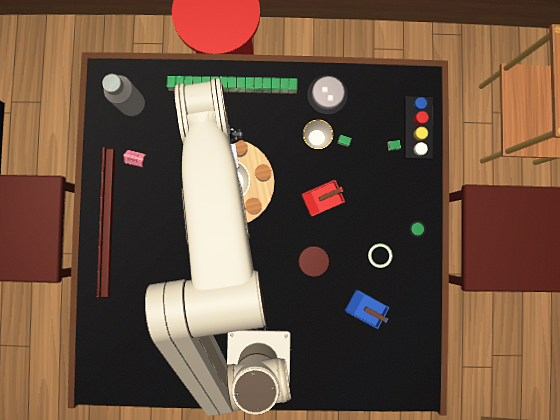

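Emit:
{"api": "jog_arm", "payload": {
  "jaw": [1, 1, 1, 1, 1, 1, 1, 1],
  "linear": [
    [0, -0.0031, 0.003],
    [0, -0.0065, 0.006],
    [0, -0.0113, 0.009],
    [0, -0.0163, 0.013],
    [0, -0.0216, 0.016],
    [0, -0.027, 0.019],
    [0, -0.033, 0.021],
    [0, -0.037, 0.023]
  ],
  "delta_rot": [
    [-2, 0, 0],
    [-5, 0, 0],
    [-9, 0, 0],
    [-13, 0, 0],
    [-17, 0, 0],
    [-21, 0, 0],
    [-25, 0, 0],
    [-28, 0, 0]
  ]
}}

```text
clock: 7.73
eef_pos: [0.6001, 0.1019, 0.176]
tool_rot: [0.626, 0.741, 0.185, 0.157]
ft_force: [0.4, 0.1, -2.2]
grip_width: 0.0134
```

```bash
cat > pour.py <<'E'
from h import *
from workcell import bot
o=bot.get_obs();r=R.from_quat(o['tool_rot']);y=np.array([.985,.174,0]);C=np.array([.5495,.0975,0])
print(o['clock'],o['eef_pos'].round(4))
tl=np.degrees(np.arcsin(r.as_matrix()[:,2]@y));print('tilt',tl)
lip=o['eef_pos']+r.apply([0,-.064,.061]);print('lip rel',(lip-C)@y,lip)
for th in (28,32,36,40,44,48,52,56,60):
    s,c=np.sin(np.radians(th)),np.cos(np.radians(th))
    p=C+y*(.025+.064*c-.061*s)+np.array([0,0,.088+.064*s+.061*c])
    print(th,*togo(o,p,Rdown(100,-th)))
E
python3 pour.py; python3 snap.py wrist w5
```

```text
7.7333 [0.6001 0.1019 0.176 ]
tilt 28.093222656449953
lip rel 0.022843060406780528 [0.57274177 0.09721217 0.09205424]
28 [4.5 0.1 4.7] [ 0.09  0.19 -0.31]
32 [ 4.5 -4.3  0.4] [-3.91  0.2  -0.31]
36 [ 4.4 -9.  -3.6] [-7.91  0.22 -0.3 ]
40 [  4.4 -14.   -7.3] [-11.91   0.23  -0.29]
44 [  4.3 -19.2 -10.6] [-15.91   0.24  -0.29]
48 [  4.3 -24.6 -13.6] [-19.91   0.25  -0.28]
52 [  4.2 -30.2 -16.1] [-23.91   0.26  -0.27]
56 [  4.2 -36.  -18.3] [-27.91   0.27  -0.26]
60 [  4.2 -41.9 -20. ] [-31.91   0.28  -0.25]
```

View pics/w5.png

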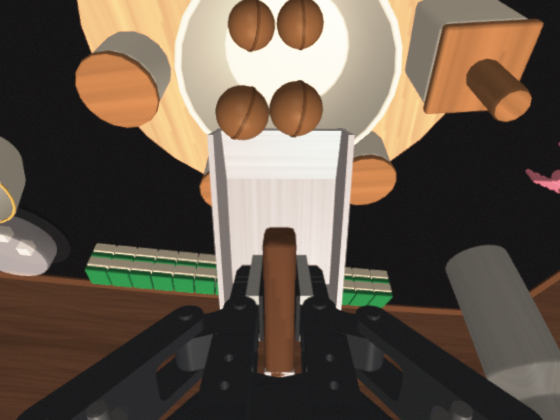

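The picture shows all four nuts already over or at the lip: two at row 20 and two at row 110, above the bowl. I'll hold here and let them fall.

Emit:
{"api": "jog_arm", "payload": {
  "jaw": [1, 1, 1, 1, 1, 1, 1, 1],
  "linear": [
    [0, 0, 0],
    [0, 0, 0],
    [0, 0, 0],
    [0, 0, 0],
    [0, 0, 0],
    [0, 0, 0],
    [0, 0, 0],
    [0, 0, 0]
  ],
  "delta_rot": [
    [0, 0, 0],
    [0, 0, 0],
    [0, 0, 0],
    [0, 0, 0],
    [0, 0, 0],
    [0, 0, 0],
    [0, 0, 0],
    [0, 0, 0]
  ]
}}

```text
clock: 8.45
eef_pos: [0.6022, 0.1037, 0.1762]
tool_rot: [0.625, 0.742, 0.185, 0.156]
ft_force: [0.3, -0.5, -1.5]
grip_width: 0.0131
```

```bash
python3 go.py; python3 snap.py wrist w6;python3 snap.py side s6
```

```text
8.45 [0.6022 0.1037 0.1762] F [ 0.3 -0.5 -1.5] w 0.0131 j [ 0.17  0.2  -0.38  0.51 -0.    0.  ]
```

View pics/w6.png

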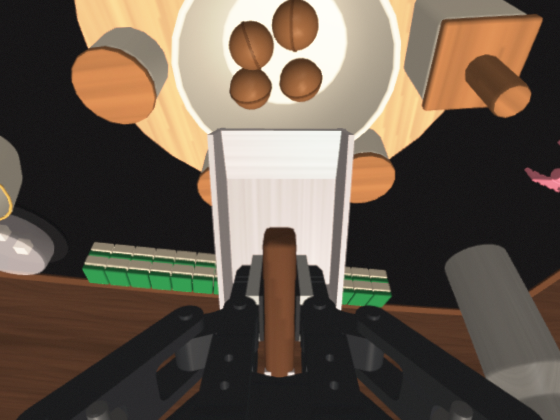

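View pics/s6.png

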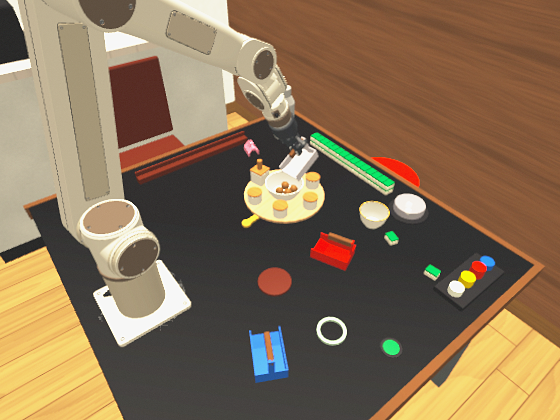

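All four nuts are in the bowl, at about (250,45), (295,25), (250,88) and (301,80), and the tray is empty. Next I level the tray and carry it back.

```bash
python3 go.py .625 .06 .23 96; python3 go.py .6022 .1037 .20 100 -15
```

```text
8.55 [0.6021 0.1036 0.1762] F [-0.3  0.2 -2.4] w 0.013 j [ 0.17  0.2  -0.38  0.51 -0.    0.  ]
[-46.9  38.6 -40.4] [27.98 -0.92  3.69]
8.55 [0.6021 0.1036 0.1762] F [-0.3  0.2 -2.4] w 0.013 j [ 0.17  0.2  -0.38  0.51 -0.    0.  ]
[  0.   11.2 -21. ] [12.99  0.09 -0.22]
```

Emit:
{"api": "jog_arm", "payload": {
  "jaw": [1, 1, 1, 1, 1, 1, 1, 1],
  "linear": [
    [0, 0.007, -0.013],
    [0, 0.014, -0.026],
    [-0.004, 0.022, -0.034],
    [-0.012, 0.029, -0.04],
    [-0.022, 0.034, -0.04],
    [-0.032, 0.037, -0.04],
    [-0.041, 0.0385, -0.04],
    [-0.047, 0.0385, -0.04]
  ],
  "delta_rot": [
    [4, 0, 0],
    [8, 0, 0],
    [12, 0, 0.5],
    [16, -0.2, 1],
    [20, -0.4, 2],
    [24, -0.7, 3],
    [27, -0.9, 3.7],
    [28, -0.9, 3.7]
  ]
}}

```text
clock: 9.22
eef_pos: [0.627, 0.0593, 0.2293]
tool_rot: [0.67, 0.743, -0.0, -0.0]
ft_force: [-0.1, 0.4, -2.9]
grip_width: 0.0131
```

```bash
python3 go.py .529 -.352 .2 65.8
```

```text
9.2167 [0.627  0.0593 0.2293] F [-0.1  0.4 -2.9] w 0.0131 j [ 0.09  0.51  0.36  1.42  0.   -0.01]
[-398.9 -140.    29.5] [-6.000e-02  2.000e-02  3.014e+01]
```

Emit:
{"api": "jog_arm", "payload": {
  "jaw": [1, 1, 1, 1, 1, 1, 1, 1],
  "linear": [
    [-0.016, -0.0056, 0.001],
    [-0.04, -0.014, 0.003],
    [-0.072, -0.025, 0.005],
    [-0.104, -0.0364, 0.008],
    [-0.136, -0.0476, 0.01],
    [-0.168, -0.0588, 0.012],
    [-0.2, -0.07, 0.015],
    [-0.231, -0.081, 0.017]
  ],
  "delta_rot": [
    [0, 0, 1.2],
    [0, 0, 3],
    [0, 0, 5.4],
    [0, 0, 7.8],
    [0, 0, 10.2],
    [0, 0, 12.6],
    [0, 0, 15],
    [0, 0, 17.4]
  ]
}}

```text
clock: 9.88
eef_pos: [0.5684, -0.1801, 0.2125]
tool_rot: [0.775, 0.633, 0.0, 0.0]
ft_force: [0.5, -0.4, -1.7]
grip_width: 0.0132
```

```bash
python3 go.py .529 -.352 .2 65.8
```

```text
9.8833 [ 0.5684 -0.1801  0.2125] F [ 0.5 -0.4 -1.7] w 0.0132 j [-0.31  0.45  0.21  1.33  0.   -0.11]
[-176.4   -4.2   12.5] [ 4.000e-02 -1.000e-02  1.267e+01]
```

Emit:
{"api": "jog_arm", "payload": {
  "jaw": [1, 1, 1, 1, 1, 1, 1, 1],
  "linear": [
    [-0.033, -0.001, 0.002],
    [-0.065, -0.002, 0.005],
    [-0.096, -0.003, 0.007],
    [-0.125, -0.003, 0.009],
    [-0.148, -0.004, 0.011],
    [-0.165, -0.004, 0.0125],
    [-0.174, -0.004, 0.0125],
    [-0.1764, -0.0042, 0.0125]
  ],
  "delta_rot": [
    [0, 0, 2.4],
    [0, 0, 4.7],
    [0, 0, 7],
    [0, 0, 9],
    [0, 0, 10.7],
    [0, 0, 12],
    [0, 0, 12.6],
    [0, 0, 12.7]
  ]
}}

```text
clock: 10.55
eef_pos: [0.5292, -0.3521, 0.1997]
tool_rot: [0.84, 0.543, -0.0, -0.0]
ft_force: [0.3, 0.8, -2.6]
grip_width: 0.0131
```

```bash
python3 go.py .529 -.352 .076 65.8
```

```text
10.55 [ 0.5292 -0.3521  0.1997] F [ 0.3  0.8 -2.6] w 0.0131 j [-0.59  0.54  0.32  1.35 -0.   -0.16]
[  0.   -0.2 123.7] [-0.01 -0.   -0.04]
```

Emit:
{"api": "jog_arm", "payload": {
  "jaw": [1, 1, 1, 1, 1, 1, 1, 1],
  "linear": [
    [0, 0, 0.025],
    [0, 0, 0.05],
    [0, 0, 0.075],
    [0, 0, 0.095],
    [0, 0, 0.11],
    [0, 0, 0.118],
    [0, 0, 0.121],
    [0, 0, 0.122]
  ],
  "delta_rot": [
    [0, 0, 0],
    [0, 0, 0],
    [0, 0, 0],
    [0, 0, 0],
    [0, 0, 0],
    [0, 0, 0],
    [0, 0, 0],
    [0, 0, 0]
  ]
}}

```text
clock: 11.22
eef_pos: [0.53, -0.3496, 0.078]
tool_rot: [0.839, 0.544, 0.0, -0.0]
ft_force: [-0.5, 0.1, -1.7]
grip_width: 0.0122
```

Emit:
{"api": "jog_arm", "payload": {
  "jaw": [1, 1, 1, 1, 1, 1, 1, 1],
  "linear": [
    [0, 0, 0.001],
    [0, 0, 0.002],
    [0, 0, 0.003],
    [0, 0, 0.003],
    [0, 0, 0.003],
    [0, 0, 0.003],
    [0, 0, 0.003],
    [0, 0, 0.003]
  ],
  "delta_rot": [
    [0, 0, 0],
    [0, 0, 0],
    [0, 0, 0],
    [0, 0, 0],
    [0, 0, 0],
    [0, 0, 0],
    [0, 0, 0],
    [0, 0, 0]
  ]
}}

```text
clock: 11.88
eef_pos: [0.5296, -0.3504, 0.0752]
tool_rot: [0.839, 0.544, 0.0, -0.0]
ft_force: [0.9, 0.6, -2.3]
grip_width: 0.0128
```

```bash
python3 go.py .529 -.352 .074 65.8;  python3 snap.py wrist w7
```

```text
11.8833 [ 0.5296 -0.3504  0.0752] F [ 0.9  0.6 -2.3] w 0.0128 j [-0.58  0.62  0.13  1.08  0.   -0.16]
[-1.7  0.1  1.2] [-0.01 -0.01  0.08]
```

View pics/w7.png

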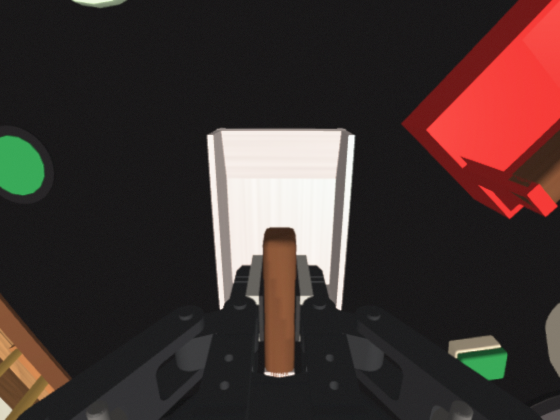

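Not on the table yet (the force still reads -2.3 N, the tray's weight). I'll lower until contact.

Emit:
{"api": "jog_arm", "payload": {
  "jaw": [1, 1, 1, 1, 1, 1, 1, 1],
  "linear": [
    [0, 0, 0.0005],
    [0, 0, 0.001],
    [0, 0, 0.0015],
    [0, 0, 0.002],
    [0, 0, 0.002],
    [0, 0, 0.002],
    [0, 0, 0.002],
    [0, 0, 0.002]
  ],
  "delta_rot": [
    [0, 0, 0],
    [0, 0, 0],
    [0, 0, 0],
    [0, 0, 0],
    [0, 0, 0],
    [0, 0, 0],
    [0, 0, 0],
    [0, 0, 0]
  ]
}}

```text
clock: 12.6
eef_pos: [0.5297, -0.3503, 0.0739]
tool_rot: [0.839, 0.544, 0.0, -0.0]
ft_force: [-2.0, 2.2, 6.1]
grip_width: 0.0131
```

Emit:
{"api": "jog_arm", "payload": {
  "jaw": [0.85, 0.7, 0.5, 0.3, 0, 0, 0, 0],
  "linear": [
    [0, 0, 0],
    [0, 0, 0],
    [0, 0, 0],
    [0, 0, 0],
    [0, 0, 0],
    [0, 0, 0],
    [0, 0, 0],
    [0, 0, 0]
  ],
  "delta_rot": [
    [0, 0, 0],
    [0, 0, 0],
    [0, 0, 0],
    [0, 0, 0],
    [0, 0, 0],
    [0, 0, 0],
    [0, 0, 0],
    [0, 0, 0]
  ]
}}

```text
clock: 13.27
eef_pos: [0.5295, -0.3504, 0.0729]
tool_rot: [0.839, 0.544, -0.0, -0.0]
ft_force: [-0.1, 0.5, -0.4]
grip_width: 0.0857
```

Emit:
{"api": "jog_arm", "payload": {
  "jaw": [0, 0, 0, 0, 0, 0, 0, 0],
  "linear": [
    [0, 0, -0.01],
    [0, 0, -0.03],
    [0, 0, -0.06],
    [0, 0, -0.09],
    [0, 0, -0.12],
    [0, 0, -0.15],
    [0, 0, -0.17],
    [0, 0, -0.18]
  ],
  "delta_rot": [
    [0, 0, 0],
    [0, 0, 0],
    [0, 0, 0],
    [0, 0, 0],
    [0, 0, 0],
    [0, 0, 0],
    [0, 0, 0],
    [0, 0, 0]
  ]
}}

```text
clock: 13.93
eef_pos: [0.5307, -0.3512, 0.2582]
tool_rot: [0.839, 0.544, 0.001, 0.003]
ft_force: [-0.0, -0.7, 0.3]
grip_width: 0.0855
```

```bash
python3 go.py .47 .09 .25 95; python3 snap.py wrist w8;python3 snap.py top t8;python3 snap.py side s8
```

```text
13.9333 [ 0.5307 -0.3512  0.2582] F [-0.  -0.7  0.3] w 0.0855 j [-0.58  0.52  0.43  1.48  0.   -0.16]
[ 377.9 -235.7    6.2] [  0.36   0.15 -29.11]
```

View pics/w8.png

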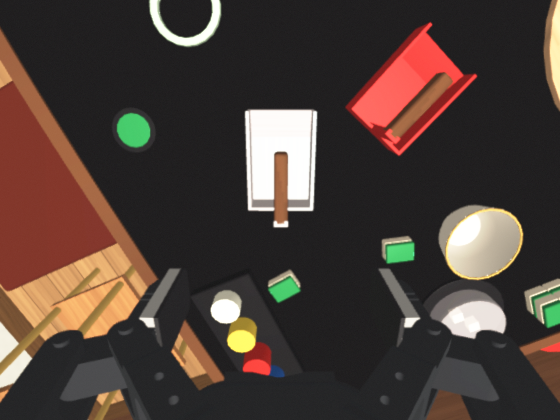

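View pics/t8.png

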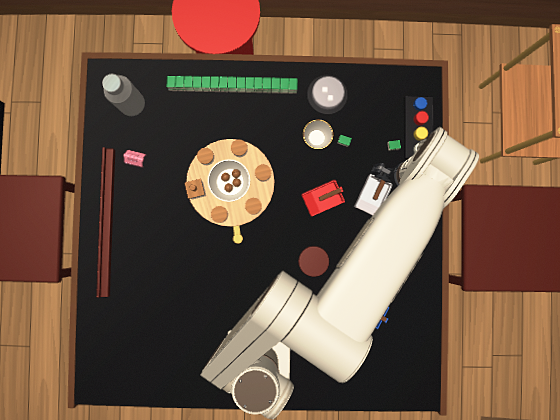

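View pics/s8.png

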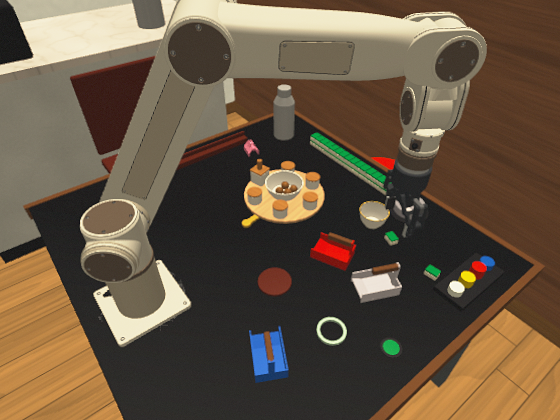

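The tray is back where it stood, empty and flat, and the four nuts are in the bowl. The red and blue look-alikes have not moved. Now the knob.

```bash
python3 go.py .523 .196 .24 15.4
```

```text
14.0833 [ 0.5298 -0.3506  0.2537] F [-0.3 -0.1 -0.6] w 0.0853 j [-0.58  0.52  0.43  1.48  0.   -0.16]
[ 496.1 -229.5   13.4] [ 6.000e-02 -3.000e-02  5.049e+01]
```

Emit:
{"api": "jog_arm", "payload": {
  "jaw": [0, 0, 0, 0, 0, 0, 0, 0],
  "linear": [
    [0.03, -0.014, 0],
    [0.067, -0.031, 0],
    [0.104, -0.048, 0],
    [0.141, -0.065, 0],
    [0.178, -0.082, 0],
    [0.215, -0.099, 0],
    [0.252, -0.116, 0],
    [0.289, -0.133, 0]
  ],
  "delta_rot": [
    [0, 0, 3],
    [0, 0, 6.8],
    [0, 0, 10.6],
    [0, 0, 14.4],
    [0, 0, 18.1],
    [0, 0, 21.9],
    [0, 0, 25.7],
    [0, 0, 29.4]
  ]
}}

```text
clock: 14.75
eef_pos: [0.5245, -0.0304, 0.2507]
tool_rot: [0.95, 0.311, -0.002, -0.001]
ft_force: [1.0, -0.1, 1.0]
grip_width: 0.0853
```

```bash
python3 go.py .523 .196 .24 15.4
```

```text
14.75 [ 0.5245 -0.0304  0.2507] F [ 1.  -0.1  1. ] w 0.0853 j [-0.06  0.29  0.08  1.36  0.    0.88]
[ 132.8 -183.4   10.9] [-0.15  0.23 20.89]
```

Emit:
{"api": "jog_arm", "payload": {
  "jaw": [0, 0, 0, 0, 0, 0, 0, 0],
  "linear": [
    [0.0232, -0.032, 0.002],
    [0.0465, -0.064, 0.004],
    [0.0697, -0.096, 0.006],
    [0.093, -0.128, 0.008],
    [0.113, -0.156, 0.009],
    [0.126, -0.174, 0.011],
    [0.132, -0.182, 0.011],
    [0.1328, -0.1834, 0.011]
  ],
  "delta_rot": [
    [0, 0, 3.6],
    [0, 0, 7.2],
    [0, 0, 10.9],
    [0, 0, 14.6],
    [0, 0, 17.7],
    [0, 0, 19.8],
    [0, 0, 20.7],
    [0, 0, 20.9]
  ]
}}

```text
clock: 15.42
eef_pos: [0.5224, 0.1961, 0.2393]
tool_rot: [0.991, 0.137, -0.003, 0.0]
ft_force: [-0.9, -0.9, -0.0]
grip_width: 0.0856
```

```bash
python3 go.py .523 .196 .24 15.4;  python3 snap.py wrist w9
```

```text
15.4167 [0.5224 0.1961 0.2393] F [-0.9 -0.9 -0. ] w 0.0856 j [0.36 0.36 0.15 1.36 0.   1.65]
[ 0.6  0.3 -0.7] [-0.02  0.29  0.38]
```

View pics/w9.png

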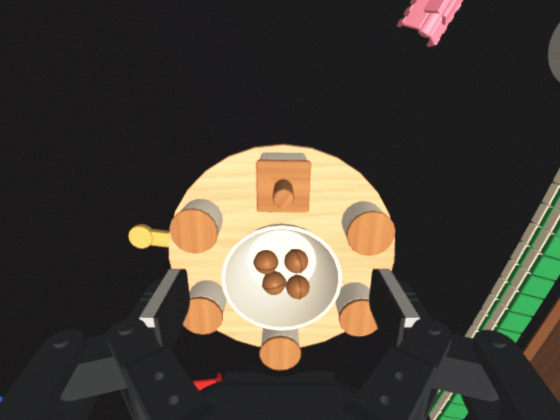

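The wrist view shows the square jar at (283,187) with its knob top at (284,199), the bowl with four nuts at (282,277), and the tongue end at (140,237).

```bash
cat > m3.py <<'E'
from h import *
from scipy.optimize import least_squares
def circ(q,r=None):
    x0=[*q.mean(0)]
    if r is None: return least_squares(lambda p:np.hypot(*(q-p[:2]).T)-p[2],x0+[.06],loss='soft_l1',f_scale=.001).x
    return least_squares(lambda p:np.hypot(*(q-p[:2]).T)-r,x0,loss='soft_l1',f_scale=.001).x
def load(f):
    Z=np.load(f);return {k:Z[k] if Z[k].ndim else float(Z[k]) for k in Z.files}
for f in ('w9','t8'):
    c=load(f+'.npz');d=c['d'];P=cloud(c,d);q=P.reshape(-1,3)[d.ravel()>0]
    C0=np.array([.5495,.0975]);rr=np.hypot(*(q[:,:2]-C0).T)
    b=q[(rr>.05)&(rr<.075)&(q[:,2]>.066)&(q[:,2]<.08)]
    print(f,'bowl rim',len(b),np.median(b[:,2]),circ(b[:,:2]))
    k=q[(q[:,2]>.105)&(q[:,2]<.125)&(rr<.13)];print('knob',len(k),k.mean(0) if len(k) else 0, np.median(k[:,2]) if len(k) else 0)
    img=cv2.imread(f'pics/{f}.png');hsv=cv2.cvtColor(img,cv2.COLOR_BGR2HSV)
    for zt,lo,hi in ((.024,0,0),):
        s=q[(q[:,2]>.018)&(q[:,2]<.03)&(rr>.12)&(rr<.15)]
        # outer disc edge: per angle max radius
        a=np.degrees(np.arctan2(s[:,1]-C0[1],s[:,0]-C0[0]));e=[]
        for i in range(-180,180,5):
            m=(a>=i)&(a<i+5)
            if m.sum()>3: 
                j=np.argmax(np.hypot(*(s[m,:2]-C0).T));e.append(s[m][j,:2])
        if len(e)>8: print('disc',len(e),circ(np.array(e)))
    m=cv2.inRange(hsv,(20,100,120),(36,255,255))
    u0,v0=proj(c,[[.376,.0695,.01]])[0]
    g=np.zeros_like(m);y0,x0=int(v0),int(u0);g[y0-25:y0+25,max(x0-25,0):x0+25]=m[y0-25:y0+25,max(x0-25,0):x0+25]
    yy,xx=np.nonzero(g);pts=onz(c,np.c_[xx,yy],.010)[:,:2]
    dv=pts-C0;r=np.hypot(*dv.T);m_end=(r>.163)
    print('tongue',len(xx),'end c',pts[m_end].mean(0),r.max())
    # mid-line by principal
    for cc in (C0,):
        print('end ang',np.degrees(np.arctan2(*(pts[m_end].mean(0)-cc)[::-1]))%360,'shaft ang',np.degrees(np.arctan2(*(pts[r<.16].mean(0)-cc)[::-1]))%360,(r<.16).sum())
    if f=='w9': print('knob px',onz(c,[(284,199)],.115))
E
python3 m3.py
```

```text
w9 bowl rim 1881 0.0712274223752683 [0.55064119 0.0980268  0.06042516]
knob 383 [0.52365576 0.19980776 0.11378153] 0.11439595765151678
disc 51 [0.55107189 0.09737068 0.13506493]
tongue 515 end c [0.37746243 0.07132268] 0.18688049646402816
end ang 188.65178914794387 shaft ang 188.48495391158164 141
knob px [[0.5243908  0.19893906 0.115     ]]
t8 bowl rim 230 0.0714969596355799 [0.54941699 0.09648881 0.06060117]
knob 30 [0.52121336 0.19736388 0.11558251] 0.1162138127791934
disc 60 [0.54975445 0.09678694 0.13505983]
tongue 152 end c [0.37657914 0.07113041] 0.18714649234377193
end ang 188.67052983128758 shaft ang 191.3859181918188 77
```

```bash
python3 go.py .524 .1985 .102 14.8
```

```text
15.4667 [0.5226 0.1951 0.2398] F [-0.3 -0.7  0. ] w 0.0855 j [0.36 0.36 0.15 1.36 0.   1.65]
[  2.9  -2.9 137.7] [0.   0.27 0.93]
```

Emit:
{"api": "jog_arm", "payload": {
  "jaw": [0, 0, 0, 0, 0, 0, 0, 0],
  "linear": [
    [0.0015, -0.0015, 0.02],
    [0.003, -0.003, 0.045],
    [0.003, -0.003, 0.07],
    [0.003, -0.003, 0.095],
    [0.003, -0.003, 0.115],
    [0.003, -0.003, 0.13],
    [0.003, -0.003, 0.137],
    [0.003, -0.003, 0.1375]
  ],
  "delta_rot": [
    [0, 0.2, 0.5],
    [0, 0.3, 0.9],
    [0, 0.3, 0.9],
    [0, 0.3, 0.9],
    [0, 0.3, 0.9],
    [0, 0.3, 0.9],
    [0, 0.3, 0.9],
    [0, 0.3, 0.9]
  ]
}}

```text
clock: 16.13
eef_pos: [0.5243, 0.196, 0.1022]
tool_rot: [0.992, 0.127, -0.0, 0.0]
ft_force: [-0.2, -1.0, 0.2]
grip_width: 0.0855
```

```bash
python3 snap.py wrist w10;python3 go.py .524 .1985 .102 14.8
```

```text
16.1833 [0.5252 0.1966 0.1037] F [ 0.1 -1.1  0.6] w 0.0855 j [ 0.36  0.46 -0.07  1.04 -0.    1.67]
[-0.7 -2.2  1.7] [ 0.   -0.13 -0.18]
```

View pics/w10.png

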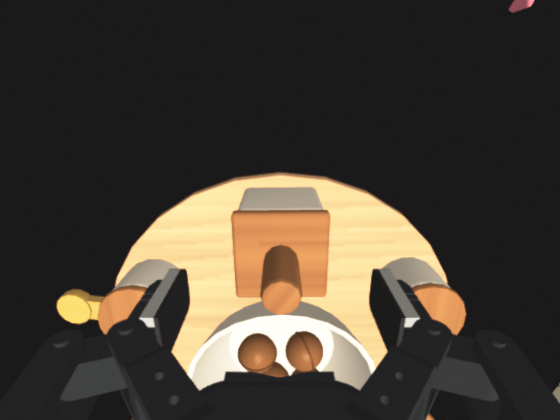

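The knob, at (281,285), stands between the pads. I'll close on it.

Emit:
{"api": "jog_arm", "payload": {
  "jaw": [0.2, 0.4, 0.6, 1, 1, 1, 1, 1],
  "linear": [
    [0, -0.001, 0],
    [0, -0.002, 0],
    [0, -0.002, 0],
    [0, -0.002, 0],
    [0, -0.002, 0],
    [0, -0.002, 0],
    [0, -0.002, 0],
    [0, -0.002, 0]
  ],
  "delta_rot": [
    [0, 0, 0],
    [0, 0, 0],
    [0, 0, 0],
    [0, 0, 0],
    [0, 0, 0],
    [0, 0, 0],
    [0, 0, 0],
    [0, 0, 0]
  ]
}}

```text
clock: 16.85
eef_pos: [0.5257, 0.2, 0.1055]
tool_rot: [0.992, 0.128, 0.003, -0.001]
ft_force: [-1.4, -0.2, 5.4]
grip_width: 0.0159
```

Emit:
{"api": "jog_arm", "payload": {
  "jaw": [1, 1, 1, 1, 1, 1, 1, 1],
  "linear": [
    [0, 0, 0],
    [0, 0, 0],
    [0, 0, 0],
    [0, 0, 0],
    [0, 0, 0],
    [0, 0, 0],
    [0, 0, 0],
    [0, 0, 0]
  ],
  "delta_rot": [
    [0, 0, 0],
    [0, 0, 0],
    [0, 0, 0],
    [0, 0, 0],
    [0, 0, 0],
    [0, 0, 0],
    [0, 0, 0],
    [0, 0, 0]
  ]
}}

```text
clock: 17.52
eef_pos: [0.5257, 0.2, 0.1055]
tool_rot: [0.992, 0.128, 0.003, -0.001]
ft_force: [-1.7, -0.6, 6.3]
grip_width: 0.0161
```

```bash
python3 snap.py wrist w11;python3 go.py
```

```text
17.5667 [0.5257 0.2    0.1055] F [-1.7 -0.4  5.1] w 0.0163 j [ 0.36  0.46 -0.07  1.04  0.    1.68]
```

View pics/w11.png

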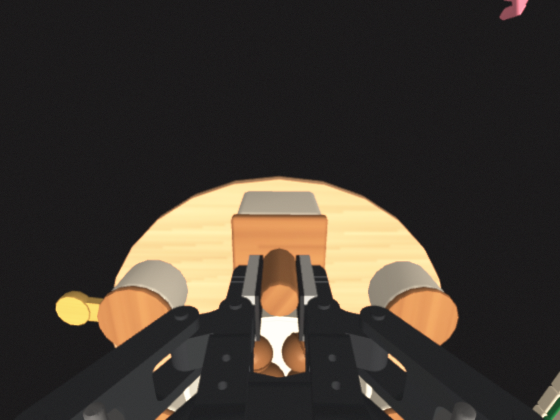

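```bash
cat > arc.py <<'E'
import sys
from h import *
from workcell import bot
C=np.array([.5508,.0977,0])
o=bot.get_obs();r=R.from_quat(o['tool_rot']);e=C-o['eef_pos'];e[2]=0
c=r.inv().apply(e);c[2]=0;x=r.as_matrix()[:,0]
print(o['clock'],o['eef_pos'].round(4),'c_t',(c*1000).round(1),'F',o['ft_force'].round(1),'tau',o['ft_torque'].round(2),'w',o['grip_width'].round(4),'yaw',np.degrees(np.arctan2(x[1],x[0])).round(2),'ang',(np.degrees(np.arctan2(-e[1],-e[0]))%360).round(2), r.as_rotvec())
for a in sys.argv[1:]:
    a=float(a);q=R.from_rotvec([0,0,-np.radians(a)]);print(a,((c-q.apply(c))*1000).round(1)[:2])
E
python3 arc.py 2 5 9 13 17 21 25 29 4 8 12 16 20 24 28 32
```

```text
Traceback (most recent call last):
  File "arc.py", line 7, in <module>
    print(o['clock'],o['eef_pos'].round(4),'c_t',(c*1000).round(1),'F',o['ft_force'].round(1),'tau',o['ft_torque'].round(2),'w',o['grip_width'].round(4),'yaw',np.degrees(np.arctan2(x[1],x[0])).round(2),'ang',(np.degrees(np.arctan2(-e[1],-e[0]))%360).round(2), r.as_rotvec())
                                                                                                                                ^^^^^^^^^^^^^^^^^^^^^
AttributeError: 'float' object has no attribute 'round'
```

```bash
sed -i "s/o\['grip_width'\].round(4)/round(o['grip_width'],4)/; s/, r.as_rotvec())/)/" arc.py
python3 arc.py 2 5 9 13 17 21 25 29 4 8 12 16 20 24 28 32
```

```text
17.5667 [0.5257 0.2    0.1055] c_t [ -1.6 105.3   0. ] F [-1.7 -0.4  5.1] tau [-0.05  0.43 -0.02] w 0.0163 yaw 14.69 ang 103.8
2.0 [-3.7  0. ]
5.0 [-9.2  0.3]
9.0 [-16.5   1. ]
13.0 [-23.7   2.3]
17.0 [-30.9   4.1]
21.0 [-37.8   6.4]
25.0 [-44.7   9.2]
29.0 [-51.3  12.4]
4.0 [-7.3  0.1]
8.0 [-14.7   0.8]
12.0 [-21.9   2. ]
16.0 [-29.1   3.6]
20.0 [-36.1   5.8]
24.0 [-43.    8.4]
28.0 [-49.6  11.6]
32.0 [-56.1  15.1]
```

Emit:
{"api": "jog_arm", "payload": {
  "jaw": [1, 1, 1, 1, 1, 1, 1, 1],
  "linear": [
    [-0.0037, 0, -0.001],
    [-0.0092, 0.0003, -0.001],
    [-0.0165, 0.001, -0.001],
    [-0.0237, 0.0023, -0.001],
    [-0.0309, 0.0041, -0.001],
    [-0.0378, 0.0064, -0.001],
    [-0.0447, 0.0092, -0.001],
    [-0.0513, 0.0124, -0.001]
  ],
  "delta_rot": [
    [0, 0, -2],
    [0, 0, -5],
    [0, 0, -9],
    [0, 0, -13],
    [0, 0, -17],
    [0, 0, -21],
    [0, 0, -25],
    [0, 0, -29]
  ]
}}

```text
clock: 18.23
eef_pos: [0.4795, 0.1746, 0.1055]
tool_rot: [0.928, 0.374, 0.003, 0.0]
ft_force: [2.7, -0.6, -0.7]
grip_width: 0.0159
```

```bash
python3 arc.py; python3 snap.py wrist w12
```

```text
18.2333 [0.4795 0.1746 0.1055] c_t [ -1.9 104.9   0. ] F [ 2.7 -0.6 -0.7] tau [-0.08 -0.31 -0.05] w 0.0159 yaw 43.88 ang 132.83
```

View pics/w12.png

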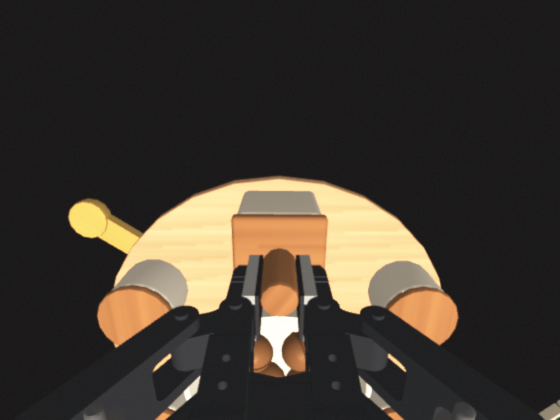

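The carousel turns rigidly with the grip: the jar and knob are unchanged in the view, while the tongue has moved to (90,218).

Emit:
{"api": "jog_arm", "payload": {
  "jaw": [1, 1, 1, 1, 1, 1, 1, 1],
  "linear": [
    [-0.0073, 0.0001, 0],
    [-0.0147, 0.0008, 0],
    [-0.0219, 0.002, 0],
    [-0.0291, 0.0036, 0],
    [-0.0361, 0.0058, 0],
    [-0.043, 0.0084, 0],
    [-0.0496, 0.0116, 0],
    [-0.0561, 0.0151, 0]
  ],
  "delta_rot": [
    [0, 0, -4],
    [0, 0, -8],
    [0, 0, -12],
    [0, 0, -16],
    [0, 0, -20],
    [0, 0, -24],
    [0, 0, -28],
    [0, 0, -32]
  ]
}}

```text
clock: 18.95
eef_pos: [0.4501, 0.1251, 0.1055]
tool_rot: [0.789, 0.614, 0.004, 0.001]
ft_force: [3.6, 0.2, -0.4]
grip_width: 0.016
```

```bash
python3 arc.py 3 6 9 12 15 17 18.5 19; python3 snap.py wrist w13
```

```text
18.95 [0.4501 0.1251 0.1055] c_t [ -1.9 104.4   0. ] F [ 3.6  0.2 -0.4] tau [ 0.02 -0.59 -0.06] w 0.016 yaw 75.79 ang 164.76
3.0 [-5.5  0. ]
6.0 [-10.9   0.4]
9.0 [-16.4   1. ]
12.0 [-21.7   1.9]
15.0 [-27.1   3.1]
17.0 [-30.6   4. ]
18.5 [-33.2   4.8]
19.0 [-34.1   5.1]
```

View pics/w13.png

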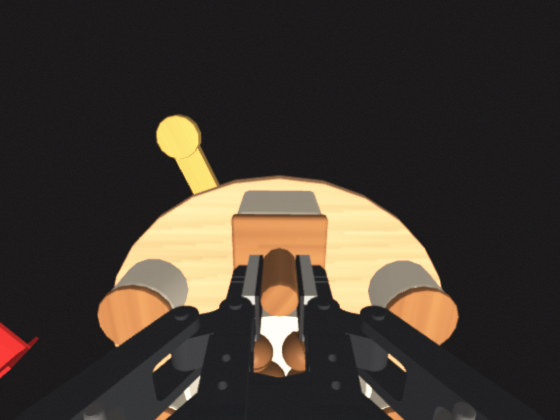

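Emit:
{"api": "jog_arm", "payload": {
  "jaw": [1, 1, 1, 1, 1, 1, 1, 1],
  "linear": [
    [-0.0055, 0, 0],
    [-0.0109, 0.0004, 0],
    [-0.0164, 0.001, 0],
    [-0.0217, 0.0019, 0],
    [-0.0271, 0.0031, 0],
    [-0.0306, 0.004, 0],
    [-0.0332, 0.0048, 0],
    [-0.0341, 0.0051, 0]
  ],
  "delta_rot": [
    [0, 0, -3],
    [0, 0, -6],
    [0, 0, -9],
    [0, 0, -12],
    [0, 0, -15],
    [0, 0, -17],
    [0, 0, -18.5],
    [0, 0, -19]
  ]
}}

```text
clock: 19.67
eef_pos: [0.4469, 0.091, 0.1055]
tool_rot: [0.678, 0.735, 0.003, 0.002]
ft_force: [4.1, 1.0, -1.2]
grip_width: 0.0159
```

```bash
cat > fin.py <<'E'
import sys
from m3 import load
from h import *
f=sys.argv[1];c=load(f+'.npz');img=cv2.imread(f'pics/{f}.png');hsv=cv2.cvtColor(img,cv2.COLOR_BGR2HSV)
C=np.array([.5508,.0977])
m=cv2.inRange(hsv,(20,130,120),(36,255,255));m[185:]=0
yy,xx=np.nonzero(m);p=onz(c,np.c_[xx,yy],.010)[:,:2];r=np.hypot(*(p-C).T)
# circle end: outer half contour fit with radius 15mm
from m3 import circ
cn=max(cv2.findContours(m,0,1)[0],key=cv2.contourArea)[:,0,:].astype(float)
q=onz(c,cn,.010)[:,:2];rq=np.hypot(*(q-C).T)
e=circ(q[rq>.172],.015);A=lambda v:np.degrees(np.arctan2(v[1],v[0]))%360
print('end circ',e,'r',np.hypot(*(e-C)),'ang',A(e-C),'cols',e)
# jar lid from pixels: reddish-brown lid front edge at z .079
d=c['d'];P=cloud(c,d)
k=P[(d>0)&(P[...,2]>.076)&(P[...,2]<.083)&(np.hypot(P[...,0]-C[0],P[...,1]-C[1])>.085)&(np.hypot(P[...,0]-C[0],P[...,1]-C[1])<.135)]
print('lid pts',len(k))
rect=cv2.minAreaRect((k[:,:2]*1e4).astype(np.float32));print('lid rect',np.array(rect[0])/1e4,np.array(rect[1])/10,rect[2])
b=cv2.boxPoints(rect)/1e4;far=b[np.argsort(-np.hypot(*(b-C).T))[:2]].mean(0);print('lid far edge mid',far,'ang',A(far-C))
n=P[(d>0)&(P[...,2]>.06)&(P[...,2]<.07)&(np.hypot(P[...,0]-C[0],P[...,1]-C[1])>.08)&(np.hypot(P[...,0]-C[0],P[...,1]-C[1])<.13)]
l=A((P[...,:2]-C).transpose(2,0,1).reshape(2,-1));
E
sed -i '/^for f in/,$d' m3.py
python3 arc.py 1 2 3 4; python3 snap.py wrist w14;python3 snap.py top t14;python3 fin.py w14
```

```text
19.6667 [0.4469 0.091  0.1055] c_t [ -1.6 104.1   0. ] F [ 4.1  1.  -1.2] tau [ 0.13 -0.58 -0.09] w 0.0159 yaw 94.58 ang 183.68
1.0 [-1.8 -0. ]
2.0 [-3.6  0. ]
3.0 [-5.4  0.1]
4.0 [-7.3  0.1]
end circ [0.37933716 0.07073664] r 0.17356995511229403 ang 188.93684980950388 cols [0.37933716 0.07073664]
lid pts 3948
lid rect [0.43622778 0.0889207 ] [30.65933533 49.75414734] 3.355656862258911
lid far edge mid [0.42092443 0.08802341] ang 184.2610421107129
```

View pics/w14.png

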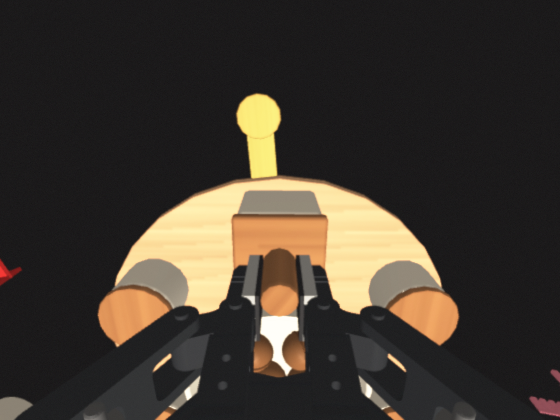

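```bash
cat > fin2.py <<'E'
import sys
from m3 import load,circ
from h import *
f=sys.argv[1];c=load(f+'.npz');img=cv2.imread(f'pics/{f}.png');hsv=cv2.cvtColor(img,cv2.COLOR_BGR2HSV)
A=lambda v:np.degrees(np.arctan2(v[1],v[0]))%360
# disc upper rim: in columns, first pixel of bright wood (V high)
pts=[]
for u in range(125,440,3):
    if 228<u<330: continue
    col=(hsv[:,u,2]>150)&(hsv[:,u,1]>60)&(hsv[:,u,0]<24)
    vs=np.nonzero(col[150:300])[0]
    if len(vs): pts.append((u,150+vs[0]-.5))
pts=np.array(pts);q=onz(c,pts,.024)[:,:2]
C=circ(q,.136);Cf=circ(q);res=np.hypot(*(q-C).T)-.136
print('disc C',C,'free',Cf,'res mm',np.abs(res*1e3).mean())
m=cv2.inRange(hsv,(20,130,120),(36,255,255));m[176:]=0
cn=max(cv2.findContours(m,0,1)[0],key=cv2.contourArea)[:,0,:].astype(float)
t=onz(c,cn,.010)[:,:2];
for CC in (C,np.array([.5508,.0977])):
    r=np.hypot(*(t-CC).T);e=circ(t[r>np.percentile(r,55)],.015)
    d=c['d'];P=cloud(c,d);rr=np.hypot(P[...,0]-CC[0],P[...,1]-CC[1])
    k=P[(d>0)&(P[...,2]>.076)&(P[...,2]<.083)&(rr>.085)&(rr<.14)]
    lm=cv2.inRange(hsv,(0,110,60),(18,255,255));lm[:212]=0;lm[262:]=0;lm[:,:225]=0;lm[:,335:]=0
    L=[];
    for v in range(222,245,2):
        us=np.nonzero(lm[v])[0]; L.append(((us[0]+us[-1])/2,v,us[0],us[-1]))
    L=np.array(L);g=onz(c,L[:,:2],.079)[:,:2];kn=onz(c,[(280,291)],.105)[:,:2]
    dr=g[0]-g[-1]
    print('tongue',e,np.hypot(*(e-CC)),A(e-CC),'lid mid',A(g.mean(0)-CC),'lid dirs',A(dr))
print(L[[0,-1]])
E
python3 fin2.py w14
```

```text
disc C [0.55147748 0.09706507] free [0.54938888 0.09695858 0.13424877] res mm 0.3049425031281015
tongue [0.37890449 0.07064   ] 0.17458442763752735 188.70574035525772 lid mid 184.0299645218224 lid dirs 183.3558340469927
tongue [0.37890449 0.07064   ] 0.174012388126827 188.94615463451052 lid mid 184.35241445261823 lid dirs 183.3558340469927
[[279.5 222.  231.  328. ]
 [279.  244.  232.  326. ]]
```

Emit:
{"api": "jog_arm", "payload": {
  "jaw": [1, 1, 1, 1, 1, 1, 1, 1],
  "linear": [
    [-0.0018, 0, 0],
    [-0.0036, 0, 0],
    [-0.0054, 0.0001, 0],
    [-0.0073, 0.0001, 0],
    [-0.0084, 0.0002, 0],
    [-0.0084, 0.0002, 0],
    [-0.0084, 0.0002, 0],
    [-0.0084, 0.0002, 0]
  ],
  "delta_rot": [
    [0, 0, -1],
    [0, 0, -2],
    [0, 0, -3],
    [0, 0, -4],
    [0, 0, -4.6],
    [0, 0, -4.6],
    [0, 0, -4.6],
    [0, 0, -4.6]
  ]
}}

```text
clock: 20.43
eef_pos: [0.4478, 0.0827, 0.1055]
tool_rot: [0.648, 0.762, 0.003, 0.002]
ft_force: [6.1, 0.6, -1.3]
grip_width: 0.0163
```

```bash
python3 arc.py; python3 snap.py wrist w15;python3 snap.py top t15;python3 snap.py side s15;python3 fin2.py w15; python3 -c "
import cv2
t=cv2.imread('pics/t15.png');s=cv2.imread('pics/s15.png')
cv2.imwrite('pics/t15c.png',cv2.resize(t[130:250,175:285],None,fx=5,fy=5,interpolation=2))
cv2.imwrite('pics/s15c.png',cv2.resize(s[130:240,220:340],None,fx=5,fy=5,interpolation=2))"
```

```text
20.4333 [0.4478 0.0827 0.1055] c_t [ -1.8 104.    0. ] F [ 6.1  0.6 -1.3] tau [ 0.03 -1.   -0.08] w 0.0163 yaw 99.24 ang 188.26
disc C [0.55143994 0.09703176] free [0.54916139 0.09673343 0.1340787 ] res mm 0.3375607237526892
tongue [0.37902474 0.0705328 ] 0.1744396689392597 188.73757374367239 lid mid 188.56975344270612 lid dirs 188.00959164926508
tongue [0.37902474 0.0705328 ] 0.17391031679339988 188.98720280376267 lid mid 188.927667337012 lid dirs 188.00959164926508
[[279.5 222.  231.  328. ]
 [279.  244.  232.  326. ]]
```

View pics/w15.png

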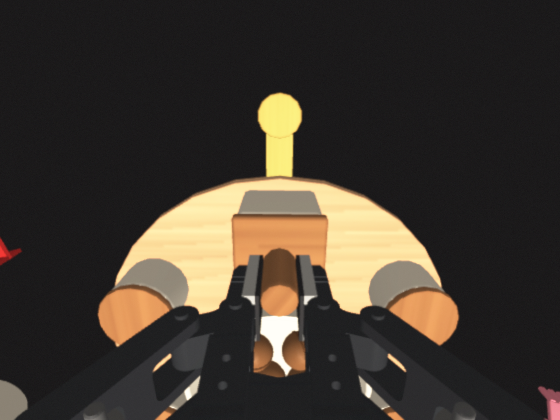

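View pics/t15c.png

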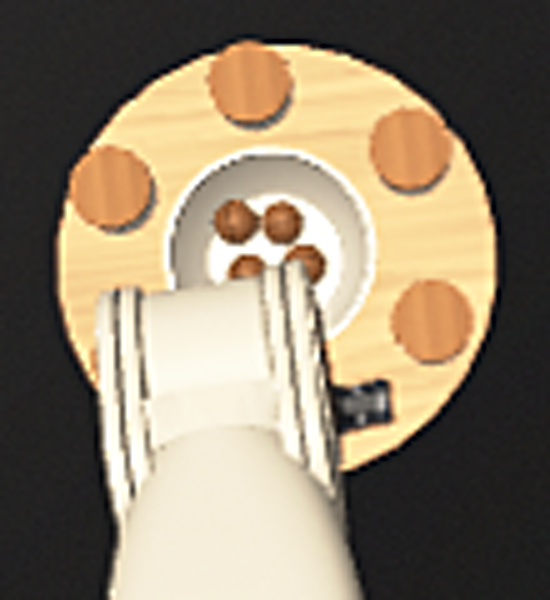

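View pics/s15c.png

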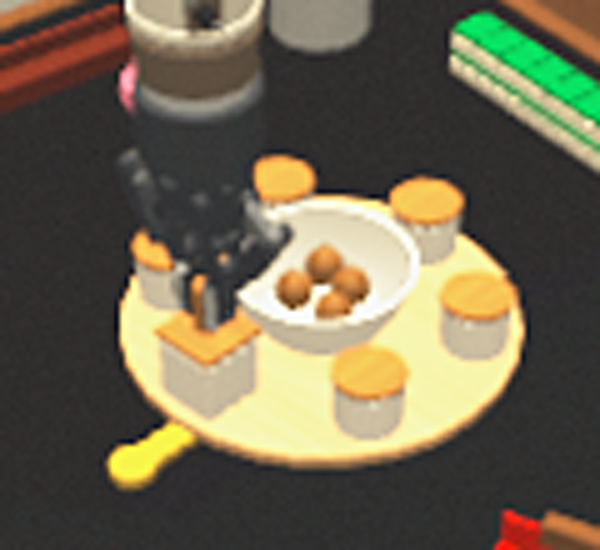

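```bash
python3 - <<'E'
from m3 import load,circ
from h import *
A=lambda v:np.degrees(np.arctan2(v[...,1],v[...,0]))%360
for f in('t15','t8'):
    c=load(f+'.npz');img=cv2.imread(f'pics/{f}.png');hsv=cv2.cvtColor(img,cv2.COLOR_BGR2HSV)
    m=cv2.inRange(hsv,(5,110,130),(16,255,255));z=np.zeros_like(m);z[130:230,178:282]=m[130:230,178:282]
    n,l,s,ce=cv2.connectedComponentsWithStats(z)
    ok=[i for i in range(1,n) if 150<s[i,4]<240];P=onz(c,ce[ok],.066)[:,:2]
    # drop square jar/nuts
    C0=np.array([.5497,.0966]);rr=np.hypot(*(P-C0).T);P=P[abs(rr-.105)<.006] 
    C=circ(P,.105);print(f,len(P),s[ok,4],'C',C,'ang',A(P-C),'mod60',A(P-C)%60)
    if f=='t8':
        t=cv2.inRange(hsv,(20,110,120),(36,255,255));t[:226]=0;t[250:]=0;t[:,:225]=0;t[:,252:]=0
        yy,xx=np.nonzero(t);q=onz(c,np.c_[xx,yy],.01)[:,:2];r=np.hypot(*(q-C).T);e=q[r>.164].mean(0);print('tongue',e,np.hypot(*(e-C)),A(e-C),A(e-C)%60)
E
```

```text
t15 4 [214 222 219 218] C [0.55064364 0.09706692] ang [  8.8180221  308.45863649  69.04113471 248.17825454] mod60 [8.8180221  8.45863649 9.04113471 8.17825454]
t8 5 [215 218 225 229 232] C [0.55016945 0.09700634] ang [345.22980239  45.10049109 285.09900918 224.89545057 164.95252065] mod60 [45.22980239 45.10049109 45.09900918 44.89545057 44.95252065]
tongue [0.37657914 0.07113041] 0.17550828791449224 188.47826797674196 8.47826797674196
```

View pics/s15.png

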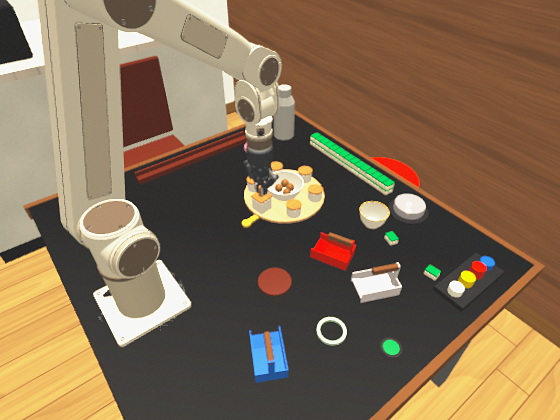

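Emit:
{"api": "jog_arm", "payload": {
  "jaw": [1, 1, 1, 1, 1, 1, 1, 1],
  "linear": [
    [0, 0, 0],
    [0, 0, 0],
    [0, 0, 0],
    [0, 0, 0],
    [0, 0, 0],
    [0, 0, 0],
    [0, 0, 0],
    [0, 0, 0]
  ],
  "delta_rot": [
    [0, 0, 0],
    [0, 0, 0],
    [0, 0, 0],
    [0, 0, 0],
    [0, 0, 0],
    [0, 0, 0],
    [0, 0, 0],
    [0, 0, 0]
  ]
}}

```text
clock: 21.25
eef_pos: [0.4478, 0.0827, 0.1055]
tool_rot: [0.648, 0.762, 0.003, 0.002]
ft_force: [5.8, 0.9, -2.2]
grip_width: 0.0162
```

The side view shows the tray empty and flat at (376,285), the four nuts in the bowl, and the other items where they were. The pose is steady, so I hand in.

```bash
python3 -c "
from workcell import bot
print(bot.job_done())"
```

```text
the job is handed in; nothing more can be done
None
```

I tipped all four walnuts into the carousel's bowl and set the empty tray back down flat where it had stood. I then turned the carousel about 84° by the square jar's knob. I handed the job in at 21 s with the gripper still closed on the knob.

- **Walnuts and tray:** The last side view shows four nuts in the bowl and an empty, level tray. The other things visible, including the green button, looked unmoved. The hair claw was mostly hidden behind the arm.
- **Alignment:** In the last top view the jars put the knob at about 188.6°, and the tongue measured about 188.5° in an earlier one. The wrist camera gave 188.6° for the jar lid and 188.7° for the tongue. The lid's edge direction read 188.0°, so that one disagreed by about 0.7°.
- **Forces:** The highest wrist force I saw was about 6 N. The last reading while holding was steady at about 6 N sideways, with 16 mm between the jaws on the 18 mm knob.

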